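Clamp a prop panel with a cam quick-release

TASK

A plywood panel is waiting to be sprayed, lying under the foot of one of the two cam quick-release clamps; the other clamp is empty. On the clamp with the panel, set the tension while its lever is still up: turn the wing nut clockwise (seen from above) until its wings lie along the clamp's steel bar, then flip the cam lever down flat to its closed stop. Do not shift the panel on its board, and let go of everything.

Things in the scene. Friction and masses are not known exactly. Their poses are not given: they have to be found in the camera images.
- clamp: The clamp with the panel, fixed: dark wooden board 310 x 140 x 18 mm with a level steel bar (24 mm wide, top at z = 62 mm) on a post. Origin on the table under the bar's centre line; x along the bar from lever to wing nut, z up. Nut axis: vertical at x = +75 mm, y = 0. Lever pivot: parallel to y at x = -30, y = 0, z = 74 mm. Board x = -130 to +180 mm. A like but empty clamp stands beside it.
- wing_nut (a joint): Angle (rad) of this clamp's dark steel wing nut, growing clockwise from above: 0 wings across the bar, 1.571 along it; starts at 0.15 to 0.75, stops at 0 and 2.2. The wings are one flat-sided bar 56 mm long, 14 thick, 26 high, z = 74 to 100 mm in the clamp's frame, centred on the axis, over a 24 mm round collar. Friction 0.08 N m: stays where left.
- cam_lever (a joint): Angle (rad) of this clamp's steel cam lever: 0 closed, level, pointing along the clamp's -x away from the nut (hard stop); 1.571 upright; starts open at 1.1 to 1.5. Its centre line passes through the pivot, its end is 88 mm from it; 8 to 9 mm thick, 16 mm wide, 22 mm from 56 mm outward. Friction 0.25 N m (4 N at 65 mm): stays where left.
- panel_center (a point): Centre of the loose plywood panel, 110 x 110 x 12 mm, 0.12 kg, with two painted stripes, flat on the clamp's board (its top 30 mm above the table) under the round rubber foot below the wing nut; the foot comes down onto it as the lever closes.

How it is judged (in metres and radians):
On the way:
1. the wing nut's wings lie along the bar (within 0.3 rad) while the lever is still up (above 0.9 rad) (value of joint wing_nut between 1.27 and 1.87 rad and value of joint cam_lever above 0.9 rad), for 0.2 s.
At the end, for the whole second after the job is handed in: The wing nut stands with its wings along the bar (joint 1.27 to 1.87 rad), the cam lever is closed (below 0.2 rad), and the panel lies within 15 mm of where it started (value of joint wing_nut between 1.27 and 1.87 rad and value of joint cam_lever below 0.2 rad and distance of panel_center from where it was at the start of the episode below 0.015 m); the robot touches nothing.
It fails at once if the panel is shifted by more than 15 mm (distance of panel_center from where it was at the start of the episode above 0.015 m).
It also fails if it takes over 45 s, if anything falls off the work surface, if the arm or the gripper's body presses on something with over 40 N, if the wrist force passes 120 N, or if a joint passes its speed limit or range.

ROBOT

A 6-joint arm with a two-finger parallel gripper is mounted at the origin on the work surface. World frame = base frame: x ahead of the robot, y to its left, z up, the work surface at z = 0. Lengths are in m, angles in degrees, forces in N, time in s.
With the tool pointing down it reaches from about 0.3 to 0.75 m from the base axis. Payload 8.5 kg.
Tool frame: the origin (TCP) lies on the centre line of the jaws, within the pads' length; the fingertips stand 19 mm ahead of it and the grasp point (between the pads) is the TCP (env.tcp_to_tips is the z of the fingertips in the tool frame, in m); z points along the fingers, y is the line along which they close (so a half turn about z gives the same grasp; the last joint's range is limited). The gripper opens to 85 mm and grips with 20 to 120 N. Pads are 22 mm wide; open, the fingers measure 114 mm over their backs; the gripper's body (76 mm by 85 mm) begins 54 mm behind the grasp point. The pads swing forward as they close: fully open they stand 13 mm farther back than shut.
Start: joints at [58.768, 21.807, 74.336, -0, 83.858, -12.336], TCP at [0.178, 0.52, 0.25] pointing down, gripper open.
Joint ranges: [-178.18, 178.18], [-50.72, 133.34], [12.68, 142.11], [-81.47, 261.47], [9.98, 163.14], [-165.26, 165.26]. Speed limits (degrees/s): [136.94, 136.94, 180, 180, 180, 180].

INTERFACE

Orientations are given as a 3x3 rotation matrix whose columns are the frame's x, y, z axes.
In Python, from rig import env gives the robot as it stands.
- The arm moves only by the tool servo_tool, never from a script. Its argument "steps" is a list of rows, each an object of numbers: "tx", "ty", "tz": the shift along the world's x, y, z in cm; "yaw": the turn about the world's z in degrees; "claw": the finger opening in cm, from 0 to 8.54. In form: [{"tx": .., "ty": .., "tz": .., "yaw": .., "claw": ..}, ...]. A call has 1 to 20 rows; each row shifts and turns the commanded pose from where the row before left it; what a row does not reach is not made up. A row lasts 1/10 s, in which the tool goes at most 50 mm and 8.59 degrees, less where a joint would pass 70% of its speed; a pose out of reach is approached as far as the arm can. A call with a gripper value outside its range is refused whole. The fingers move at their own pace and stop on an object; "newtons" is the grip in N (left out, the last holds). Time passes only in rows, so rows that do not move let the fingers close. It gives the time, the measured TCP pose, the force, the opening and the grip force at its end, in the units of the state.
- env.observe(): the state, without advancing time (a new reading comes with each control period).
- env.get_image(name): name is "scene" or "side" or "wrist"; returns (picture, depth): 480x640x3 uint8, red, green, blue; 480x640 float32, m along the optical axis (not along the pixel's ray), 0 where there is no reading.
- env.camera_model(name): a dict with "fovy" (degrees; the focal length in pixels is half the picture's height over the tangent of half this angle, whatever the lens; pixels are square), "cx", "cy" (the principal point, pixels), "T" (4x4, takes a point from camera to world coordinates). Camera axes: x right, y down, z forward; pixel columns grow to the right and rows downward; lengths in m; the calibration is good to about 2 mm. A picture is of the moment at which its call begins: read the wrist's pose just before it. camera_model takes no time and is no camera call; for the wrist camera it gives the pose at the moment of the call.
- env.close_job(): hands the job in; it is judged then, once.
The state is a dict: "time_s": time; "q": joint angles; "qvel": joint speeds; "joint_efforts": joint torques, N m; "position": TCP position; "tool_rot": TCP orientation; "ft_force": force on the tool from outside, world axes, zero at the start; "wrist_torque": the same for the moment, N m; "grip_width": finger opening in m; "gripper_force": force on a finger pad.
Only numpy, scipy, OpenCV 4.12 (cv2) and the standard library are available. Lean on these libraries where they do the work, as an engineer would, in place of code of your own. Each camera call takes 0.05 s, during which the arm holds its last target. There are 200 camera calls.

## Working session

There is one attempt and no reset: what is moved stays moved. The work goes in short steps, Python scripts to look and compute and a tool call to move; the robot and the scene stay as the last step left them, time stands still between calls to the robot, and variables do not carry over. Pictures are saved under pics/ and viewed, at most 10 in all, crops included, and the job is handed in when it is done.

Besides the shell and the picture viewer there is one more tool, called after "Request:" in YAML: its name, and indented under it one key for each argument. servo_tool: Moves the arm, as the interface text tells. Its arguments: {"type":"object","properties":{"steps":{"type":"array"},"newtons":{"type":"number"}},"required":["steps"]}

```bash
mkdir -p pics; cat > h.py <<'E'
import numpy as np, cv2
from rig import env
def snap(n,f):
    m=env.camera_model(n); im,d=env.get_image(n)
    cv2.imwrite('pics/%s.png'%f,im[:,:,::-1]); np.savez('pics/%s.npz'%f,im=im,d=d,fovy=m['fovy'],cx=m['cx'],cy=m['cy'],T=m['T'])
    return im,d,m
def load(f): return np.load('pics/%s.npz'%f)
def pts(f):
    s=load(f); d=s['d']; F=240/np.tan(np.radians(s['fovy'])/2)
    v,u=np.mgrid[:480,:640]; P=np.stack([(u-s['cx'])/F*d,(v-s['cy'])/F*d,d],-1)
    T=s['T']; W=P@T[:3,:3].T+T[:3,3]; W[d==0]=np.nan
    return W,s['im']
E
python3 - <<'E'
from h import *
for n in ['scene','side','wrist']:
    im,d,m=snap(n,n+'0'); print(n,m['T'].round(3).tolist(),m['fovy'])
print({k:np.round(v,3).tolist() for k,v in env.observe().items()})
a=[cv2.imread('pics/%s0.png'%n) for n in ['scene','side']]
E
```

```text
scene [[0.828, 0.403, -0.389, 0.856], [0.56, -0.608, 0.563, -0.372], [-0.01, -0.684, -0.729, 0.571], [0.0, 0.0, 0.0, 1.0]] 57.052916515568384
side [[0.976, -0.126, 0.176, 0.438], [-0.217, -0.567, 0.795, -0.635], [-0.0, -0.814, -0.581, 0.536], [0.0, 0.0, 0.0, 1.0]] 55.13983959016928
wrist [[0.324, 0.909, 0.263, 0.112], [0.946, -0.311, -0.091, 0.542], [-0.001, 0.278, -0.961, 0.373], [0.0, 0.0, 0.0, 1.0]] 67.71954003170134
{'time_s': 0.15, 'q': [58.768, 21.83, 74.371, 0.001, 83.858, -12.336], 'qvel': [0.05, -0.064, -0.238, -0.056, -0.049, -0.024], 'joint_efforts': [0.002, -44.863, -23.134, -0.0, 0.004, -0.0], 'position': [0.178, 0.52, 0.25], 'tool_rot': [[-0.946, 0.324, -0.001], [0.324, 0.946, -0.001], [0.0, -0.001, -1.0]], 'ft_force': [1.062, 0.019, -0.08], 'wrist_torque': [-0.003, -0.001, -0.002], 'gripper_force': 0.0, 'grip_width': 0.086}
```

View pics/scene0.png

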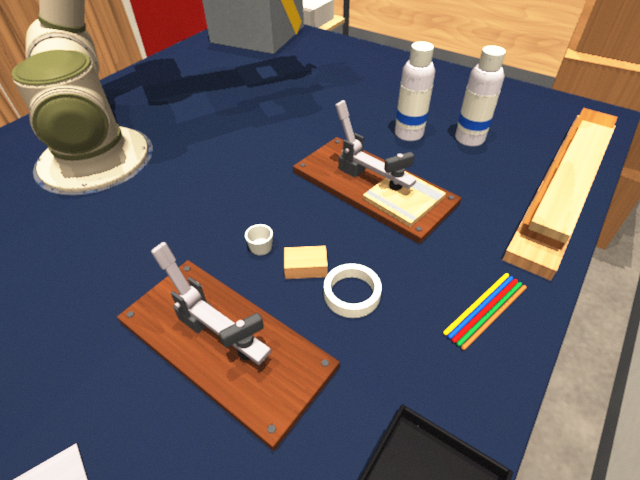

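View pics/side0.png

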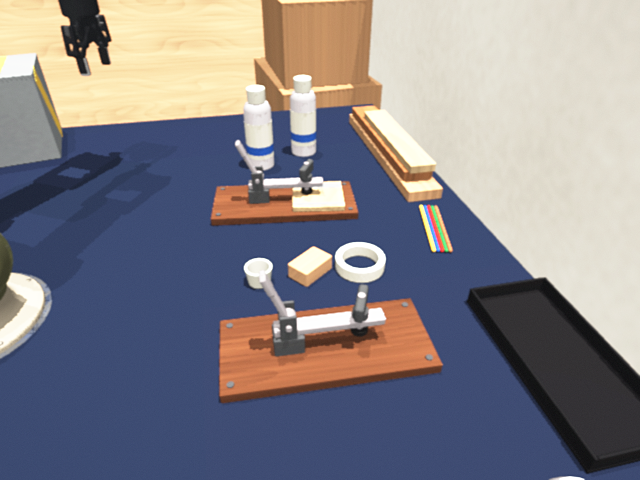

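The panel clamp is the far one: board corners are near (293,170), (340,143), (459,195) and (420,233) in the scene view. Its lever is near (345,120) and its wing nut near (398,162). Next I fit the pose from the depth points.

```bash
python3 - <<'E'
from h import *
for n,box in [('scene0',(285,95,470,240)),('side0',(205,130,365,228))]:
    W,im=pts(n); x0,y0,x1,y1=box
    hsv=cv2.cvtColor(im,cv2.COLOR_RGB2HSV)
    reg=np.zeros((480,640),bool); reg[y0:y1,x0:x1]=1
    brown=reg&(hsv[...,0]<15)&(hsv[...,1]>120)&(hsv[...,2]>50)&(abs(W[...,2]-.018)<.008)
    pan=reg&(hsv[...,0]>12)&(hsv[...,0]<35)&(hsv[...,2]>150)&(abs(W[...,2]-.03)<.006)
    B=W[brown|pan]; print(n,brown.sum(),pan.sum(),np.median(W[brown][:,2]),np.median(W[pan][:,2]))
    r=cv2.minAreaRect((B[:,:2]*1000).astype(np.float32)); print('board',r, cv2.boxPoints(r).round(1).tolist())
    r2=cv2.minAreaRect((W[pan][:,:2]*1000).astype(np.float32)); print('panel',r2)
    c=np.array(r[0])/1000; a=np.radians(r[2]); 
    if r[1][0]<r[1][1]: a+=np.pi/2
    ex=np.array([np.cos(a),np.sin(a)])
    if ex@(np.array(r2[0])/1000-c)<0: ex=-ex
    o=c-ex*.025; ey=np.array([-ex[1],ex[0]])
    print('origin',o,'yaw',np.degrees(np.arctan2(ex[1],ex[0])))
    L=np.stack([(W[...,:2]-o)@ex,(W[...,:2]-o)@ey,W[...,2]],-1)
    ok=reg&np.isfinite(L[...,0])&(abs(L[...,1])<.04)
    bar=ok&(abs(L[...,2]-.062)<.004)&(L[...,0]>-.02)&(L[...,0]<.12)
    print('bar y',np.percentile(L[bar][:,1],[2,50,98]),'x',np.percentile(L[bar][:,0],[2,98]))
    top=ok&(L[...,2]>.092)&(L[...,2]<.108)&(L[...,0]>.035)&(L[...,0]<.115)
    r3=cv2.minAreaRect((L[top][:,:2]*1000).astype(np.float32)); print('wing',top.sum(),r3,np.percentile(L[top][:,2],[50,95]))
    vx=cv2.fitLine((L[top][:,:2]).astype(np.float32),cv2.DIST_L2,0,.01,.01).ravel();print('wing line',vx)
    lev=ok&(L[...,2]>.09)&(L[...,0]<.02)&(L[...,0]>-.13)
    P=L[lev]; l=cv2.fitLine(P[:,[0,2]].astype(np.float32),cv2.DIST_L2,0,.01,.01).ravel()
    print('lever',lev.sum(),l,np.degrees(np.arctan2(l[1],-l[0])),'mean',P.mean(0),'max z',P[:,2].max(),'tip ang',np.arctan2(P[:,2].mean()-.074,-(P[:,0].mean()+.03)))
E
```

```text
scene0 3783 2159 0.018580290705089264 0.03073904114031223
board ((568.9971923828125, 338.9952392578125), (331.6483154296875, 310.1816101074219), 82.42486572265625) [[393.3999938964844, 195.10000610351562], [700.9000244140625, 154.1999969482422], [744.5999755859375, 482.8999938964844], [437.1000061035156, 523.7999877929688]]
panel ((604.0664672851562, 325.052734375), (156.08151245117188, 334.02618408203125), 9.675664901733398)
origin [0.57229285 0.36377706] yaw -97.57513427734376
bar y [-0.03849141 -0.0111954   0.01515776] x [0.10749196 0.11976679]Traceback (most recent call last):
  File "<stdin>", line 22, in <module>
    return _quantile_unchecked(
        a, q, axis, out, overwrite_input, method, keepdims, weights)
    return _ureduce(a,
                    func=_quantile_ureduce_func,
    ...<5 lines>...
                    overwrite_input=overwrite_input,
                    method=method)
    r = func(a, **kwargs)
    result = _quantile(arr,
                       quantiles=q,
    ...<2 lines>...
                       out=out,
                       weights=wgt)
    slices_having_nans = np.isnan(arr[-1, ...])
                                  ~~~^^^^^^^^^
IndexError: index -1 is out of bounds for axis 0 with size 0
```

```bash
cat > m.py <<'E'
from h import *
def measure(n,box,frame=None):
    W,im=pts(n); x0,y0,x1,y1=box
    hsv=cv2.cvtColor(im,cv2.COLOR_RGB2HSV)
    reg=np.zeros((480,640),bool); reg[y0:y1,x0:x1]=1
    if frame is None:
        b=reg&(hsv[...,0]<35)&(hsv[...,1]>60)&(hsv[...,2]>50)&(W[...,2]>.012)&(W[...,2]<.035)
        b=cv2.morphologyEx(b.astype(np.uint8),cv2.MORPH_OPEN,np.ones((3,3)))
        k,lab,st,_=cv2.connectedComponentsWithStats(b); i=1+st[1:,4].argmax(); m=lab==i
        B=W[m]; r=cv2.minAreaRect((B[:,:2]*1000).astype(np.float32)); print('board',r,np.percentile(B[:,2],[10,50,90]))
        pm=m&(W[...,2]>.026); pc=W[pm].mean(0)[:2]; print('panel mean',pc, cv2.minAreaRect((W[pm][:,:2]*1000).astype(np.float32)))
        c=np.array(r[0])/1000; a=np.radians(r[2])+(np.pi/2 if r[1][0]<r[1][1] else 0)
        ex=np.array([np.cos(a),np.sin(a)]); ex*=np.sign(ex@(pc-c)); o=c-ex*.025
    else: o=np.array(frame[:2]); ex=np.array([np.cos(np.radians(frame[2])),np.sin(np.radians(frame[2]))])
    ey=np.array([-ex[1],ex[0]])
    print(n,'origin',o,'yaw',np.degrees(np.arctan2(ex[1],ex[0])))
    L=np.stack([(W[...,:2]-o)@ex,(W[...,:2]-o)@ey,W[...,2]],-1)
    ok=reg&np.isfinite(L[...,0])&(abs(L[...,1])<.045)
    bar=ok&(abs(L[...,2]-.062)<.004)&(L[...,0]>-.01)&(L[...,0]<.12)
    print('bar y',np.percentile(L[bar][:,1],[2,50,98]),'x',np.percentile(L[bar][:,0],[2,98]))
    top=ok&(L[...,2]>.094)&(L[...,2]<.108)&(L[...,0]>.035)&(L[...,0]<.115)
    r3=cv2.minAreaRect((L[top][:,:2]*1000).astype(np.float32)); print('wing',top.sum(),r3,np.percentile(L[top][:,2],[50,95]))
    print('wing line',cv2.fitLine((L[top][:,:2]).astype(np.float32),cv2.DIST_L2,0,.01,.01).ravel())
    P=L[ok&(L[...,2]>.09)&(L[...,0]<.02)&(L[...,0]>-.13)]
    l=cv2.fitLine(P[:,[0,2]].astype(np.float32),cv2.DIST_L2,0,.01,.01).ravel()
    print('lever',len(P),l,'mean',P.mean(0),'max z',P[:,2].max(),'ang',np.arctan2(P[:,2].mean()-.074,-(P[:,0].mean()+.03)))
E
python3 - <<'E'
from m import *
measure('scene0',(285,95,470,240))
measure('side0',(205,130,365,228))
E
```

```text
board ((556.2101440429688, 244.825439453125), (141.7702178955078, 310.8731384277344), 82.55726623535156) [0.01711267 0.0190517  0.03052661]
panel mean [0.63352109 0.22315595] ((628.6405639648438, 231.4202117919922), (112.64180755615234, 111.50390625), 79.95304107666016)
scene0 origin [0.53142077 0.24806382] yaw -7.442733764648442
bar y [-0.01171413 -0.00469879  0.01180457] x [-0.0081835  0.109132 ]
wing 205 ((75.42268371582031, 0.31455230712890625), (55.65345764160156, 15.246221542358398), 66.16100311279297) [0.09981828 0.10309962]
wing line [ 0.41497758  0.90983164  0.07620847 -0.00238275]
lever 415 [ 0.43991992 -0.898037   -0.04754269  0.12216341] mean [-0.0475427  -0.00063439  0.12216342] max z 0.15689272455649905 ang 1.2214986520432305
board ((556.3735961914062, 243.2353515625), (145.09429931640625, 308.80865478515625), 82.29682922363281) [0.01751034 0.02027186 0.02213608]
panel mean [0.60751264 0.20181015] ((600.3550415039062, 213.64019775390625), (74.98809051513672, 162.2097930908203), 77.96104431152344)
side0 origin [0.5315992  0.24658638] yaw -7.703170776367192
bar y [-0.01359884 -0.00799402  0.01116357] x [-0.00733336  0.10776846]
wing 115 ((74.72369384765625, -1.7182636260986328), (54.99578857421875, 14.309067726135254), 66.30833435058594) [0.10130421 0.10454808]
wing line [ 0.43533313  0.90026945  0.0751721  -0.00504099]
lever 246 [ 0.46822965 -0.8836068  -0.04635119  0.12126146] mean [-0.04635119 -0.00512938  0.12126146] max z 0.1574284468465036 ang 1.2377134447941018
```

```bash
python3 - <<'E'
from h import *
W,im=pts('scene0')
for b in [(395,42,435,140),(457,45,505,146)]:
    P=W[b[1]:b[3],b[0]:b[2]].reshape(-1,3); P=P[(P[:,2]>.03)&(P[:,1]<.8)&(P[:,2]<.3)]
    print(np.percentile(P,[3,50,97],axis=0).round(3).tolist())
E
```

```text
[[0.505, 0.428, 0.037], [0.539, 0.439, 0.124], [0.561, 0.466, 0.2]]
[[0.625, 0.484, 0.037], [0.658, 0.495, 0.124], [0.684, 0.521, 0.2]]
```

Request:
servo_tool:
  steps:
    - {"tx":3.0,"ty":-2.0,"yaw":5.5,"claw":6}
    - {"tx":3.0,"ty":-2.0,"yaw":5.5,"claw":6}
    - {"tx":3.0,"ty":-2.0,"yaw":5.5,"claw":6}
    - {"tx":3.0,"ty":-2.0,"yaw":5.5,"claw":6}
    - {"tx":3.0,"ty":-2.0,"yaw":5.5,"claw":6}
    - {"tx":3.0,"ty":-2.0,"yaw":5.5,"claw":6}
    - {"tx":3.0,"ty":-2.0,"yaw":5.5,"claw":6}
    - {"tx":3.0,"ty":-2.0,"yaw":5.5,"claw":6}
    - {"tx":3.0,"ty":-2.0,"yaw":5.5,"claw":6}
    - {"tx":3.0,"ty":-2.0,"yaw":5.5,"claw":6}
    - {"tx":3.0,"ty":-2.0,"yaw":5.5,"claw":6}
    - {"tx":3.0,"ty":-2.0,"yaw":5.5,"claw":6}
    - {"tx":3.0,"ty":-2.0,"yaw":5.5,"claw":6}
    - {"tx":3.8,"ty":-2.2,"yaw":6,"claw":6}
    - {"claw":6}
    - {"claw":6}

```text
invalid input at $.steps[0]: expected keys tx, ty, tz, yaw, claw
```

```bash
python3 - <<'E'
from m import *
s=env.observe(); print(s['time_s'],s['position'],s['tool_rot'].round(3).tolist(),s['grip_width'],s['q'])
snap('wrist','wrist1')
try: measure('wrist1',(0,0,640,480),(.5315,.2475,-7.5))
except Exception as e: print(e)
E
```

```text
0.15 [0.17801135 0.52018806 0.24989054] [[-0.946, 0.324, -0.001], [0.324, 0.946, -0.001], [0.0, -0.001, -1.0]] 0.08551584461247728 [ 5.87683366e+01  2.18303968e+01  7.43712509e+01  9.06064212e-04
  8.38575182e+01 -1.23361920e+01]
wrist1 origin [0.5315 0.2475] yaw -7.499999999999999
index -1 is out of bounds for axis 0 with size 0
```

View pics/wrist1.png

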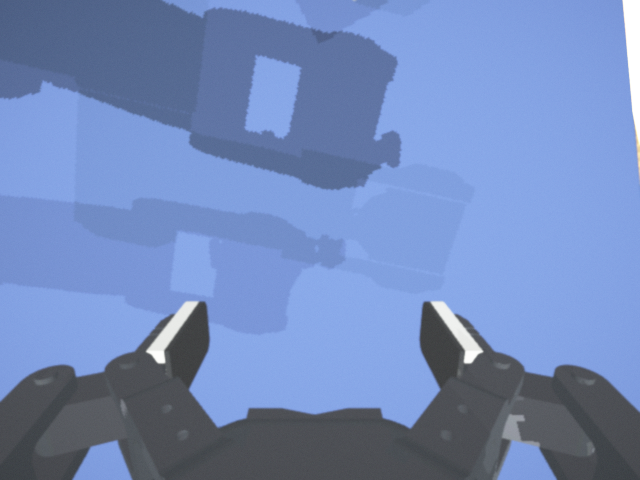

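The call was refused because every row needs all five keys. This wrist picture shows only the start pose, with the jaws at (180,330) and (450,330). I'll send the move again with complete rows.

Request:
servo_tool:
  steps:
    - {"tx":3.0,"ty":-2.0,"tz":0,"yaw":5.5,"claw":6}
    - {"tx":3.0,"ty":-2.0,"tz":0,"yaw":5.5,"claw":6}
    - {"tx":3.0,"ty":-2.0,"tz":0,"yaw":5.5,"claw":6}
    - {"tx":3.0,"ty":-2.0,"tz":0,"yaw":5.5,"claw":6}
    - {"tx":3.0,"ty":-2.0,"tz":0,"yaw":5.5,"claw":6}
    - {"tx":3.0,"ty":-2.0,"tz":0,"yaw":5.5,"claw":6}
    - {"tx":3.0,"ty":-2.0,"tz":0,"yaw":5.5,"claw":6}
    - {"tx":3.0,"ty":-2.0,"tz":0,"yaw":5.5,"claw":6}
    - {"tx":3.0,"ty":-2.0,"tz":0,"yaw":5.5,"claw":6}
    - {"tx":3.0,"ty":-2.0,"tz":0,"yaw":5.5,"claw":6}
    - {"tx":3.0,"ty":-2.0,"tz":0,"yaw":5.5,"claw":6}
    - {"tx":3.0,"ty":-2.0,"tz":0,"yaw":5.5,"claw":6}
    - {"tx":3.0,"ty":-2.0,"tz":0,"yaw":5.5,"claw":6}
    - {"tx":3.8,"ty":-2.2,"tz":0,"yaw":6,"claw":6}
    - {"tx":0,"ty":0,"tz":0,"yaw":0,"claw":6}
    - {"tx":0,"ty":0,"tz":0,"yaw":0,"claw":6}

```text
time_s: 1.8
position: [0.6064, 0.2378, 0.2495]
tool_rot: [[-0.523, -0.853, -0.001], [-0.853, 0.523, -0.0], [0.001, 0.001, -1.0]]
ft_force: [-1.2, 1.1, -0.7]
grip_width: 0.0599
gripper_force: 0.0
```

```bash
python3 - <<'E'
from m import *
s=env.observe(); print(s['time_s'],s['position'],s['tool_rot'].round(3).tolist(),s['grip_width'],s['q'].round(1))
snap('wrist','wrist2')
try: measure('wrist2',(0,0,640,480),(.5315,.2475,-7.5))
except Exception as e: print(e)
E
```

```text
1.8 [0.60638355 0.23780617 0.24949615] [[-0.523, -0.853, -0.001], [-0.853, 0.523, -0.0], [0.001, 0.001, -1.0]] 0.05989876230372892 [  11.    32.4   56.3    0.    91.3 -137.5]
wrist2 origin [0.5315 0.2475] yaw -7.499999999999999
bar y [-0.01256795 -0.00155223  0.01038702] x [-0.00825493  0.10630184]
wing 1145 ((73.30062103271484, -1.2730731964111328), (54.403961181640625, 13.397930145263672), 65.76261901855469) [0.09931062 0.1022938 ]
wing line [ 0.41136214  0.91147196  0.07307495 -0.00239305]
lever 6762 [ 0.33606642  0.94183826 -0.01321733  0.22722793] mean [-0.01321733  0.00639101  0.22722792] max z 0.32381872957347174 ang 1.679888984008442
```

View pics/wrist2.png

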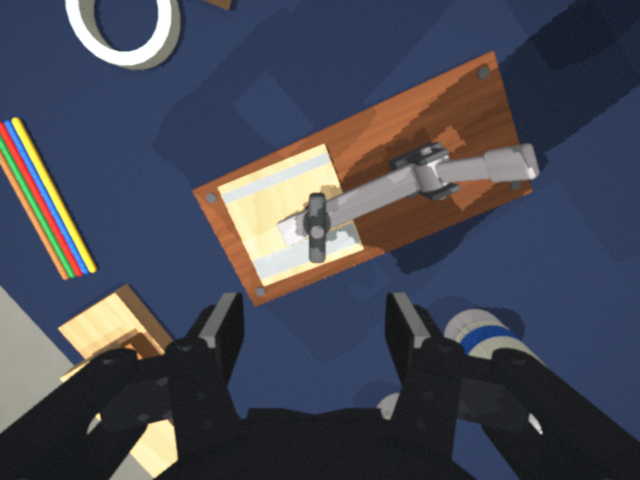

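The wing nut is at (317,228), aligned and centred between the jaws. I descend now and close gently.

Request:
servo_tool:
  newtons: 25
  steps:
    - {"tx":-0.1,"ty":-0.1,"tz":-3,"yaw":0,"claw":6}
    - {"tx":0,"ty":0,"tz":-3,"yaw":0,"claw":6}
    - {"tx":0,"ty":0,"tz":-3,"yaw":0,"claw":6}
    - {"tx":0,"ty":0,"tz":-3,"yaw":0,"claw":6}
    - {"tx":0,"ty":0,"tz":-2,"yaw":0,"claw":6}
    - {"tx":0,"ty":0,"tz":-1,"yaw":0,"claw":6}
    - {"tx":0,"ty":0,"tz":0,"yaw":0,"claw":3}
    - {"tx":0,"ty":0,"tz":0,"yaw":0,"claw":2}
    - {"tx":0,"ty":0,"tz":0,"yaw":0,"claw":1}
    - {"tx":0,"ty":0,"tz":0,"yaw":0,"claw":1}
    - {"tx":0,"ty":0,"tz":0,"yaw":0,"claw":1}
    - {"tx":0,"ty":0,"tz":0,"yaw":0,"claw":1}

```text
time_s: 3.05
position: [0.6043, 0.2384, 0.102]
tool_rot: [[-0.52, -0.854, -0.0], [-0.854, 0.52, 0.002], [-0.001, 0.001, -1.0]]
ft_force: [-6.7, 2.6, 6.2]
grip_width: 0.0131
gripper_force: 27.5
```

Gripped at 13 mm. Now I turn it clockwise by about 66°.

Request:
servo_tool:
  steps:
    - {"tx":-0.1,"ty":0.1,"tz":0.1,"yaw":0,"claw":1}
    - {"tx":0,"ty":0,"tz":0,"yaw":-5,"claw":1}
    - {"tx":0,"ty":0,"tz":0,"yaw":-5,"claw":1}
    - {"tx":0,"ty":0,"tz":0,"yaw":-5,"claw":1}
    - {"tx":0,"ty":0,"tz":0,"yaw":-5,"claw":1}
    - {"tx":0,"ty":0,"tz":0,"yaw":-5,"claw":1}
    - {"tx":0,"ty":0,"tz":0,"yaw":-5,"claw":1}
    - {"tx":0,"ty":0,"tz":0,"yaw":-5,"claw":1}
    - {"tx":0,"ty":0,"tz":0,"yaw":-5,"claw":1}
    - {"tx":0,"ty":0,"tz":0,"yaw":-5,"claw":1}
    - {"tx":0,"ty":0,"tz":0,"yaw":-5,"claw":1}
    - {"tx":0,"ty":0,"tz":0,"yaw":-5,"claw":1}
    - {"tx":0,"ty":0,"tz":0,"yaw":-5,"claw":1}
    - {"tx":0,"ty":0,"tz":0,"yaw":-6,"claw":1}
    - {"tx":0,"ty":0,"tz":0,"yaw":0,"claw":1}
    - {"tx":0,"ty":0,"tz":0,"yaw":0,"claw":1}

```text
time_s: 4.65
position: [0.6044, 0.2379, 0.1021]
tool_rot: [[-0.992, 0.126, 0.001], [0.126, 0.992, -0.001], [-0.001, -0.0, -1.0]]
ft_force: [-0.8, -4.0, 3.8]
grip_width: 0.0133
gripper_force: 27.2
```

Request:
servo_tool:
  steps:
    - {"tx":0,"ty":0,"tz":0,"yaw":0,"claw":4}
    - {"tx":0,"ty":0,"tz":0,"yaw":0,"claw":4}
    - {"tx":0,"ty":0,"tz":0,"yaw":0,"claw":4}
    - {"tx":0,"ty":0,"tz":2,"yaw":0,"claw":4}
    - {"tx":0,"ty":0,"tz":4,"yaw":0,"claw":4}
    - {"tx":0,"ty":0,"tz":4,"yaw":0,"claw":4}
    - {"tx":0,"ty":0,"tz":4,"yaw":0,"claw":4}
    - {"tx":0,"ty":0,"tz":0,"yaw":0,"claw":0}
    - {"tx":0,"ty":0,"tz":0,"yaw":0,"claw":0}

```text
time_s: 5.55
position: [0.6041, 0.2385, 0.2418]
tool_rot: [[-0.992, 0.128, 0.001], [0.128, 0.992, 0.0], [-0.001, 0.001, -1.0]]
ft_force: [-0.6, 0.6, -1.1]
grip_width: 0.0117
gripper_force: 0.0
```

```bash
python3 - <<'E'
from m import *
s=env.observe(); print(s['time_s'],s['position'],s['tool_rot'].round(3).tolist(),s['grip_width'],s['q'].round(1))
snap('wrist','wrist3'); snap('side','side3'); snap('scene','scene3')
for n,b in [('wrist3',(0,0,640,480)),('side3',(205,130,365,228)),('scene3',(285,95,470,240))]:
  try: measure(n,b,(.5315,.2475,-7.5))
  except Exception as e: print(e)
E
```

```text
5.55 [0.60411511 0.23847994 0.24175321] [[-0.992, 0.128, 0.001], [0.128, 0.992, 0.0], [-0.001, 0.001, -1.0]] 0.011668517508223753 [ 11.1  32.4  57.7   0.   89.9 -71.5]
wrist3 origin [0.5315 0.2475] yaw -7.499999999999999
bar y [-0.01195889 -0.00028763  0.01131699] x [-0.0085164   0.10306439]
wing 1230 ((73.15038299560547, -0.6677422523498535), (54.53152847290039, 13.542152404785156), 0.3691035807132721) [0.09929553 0.10222636]
wing line [ 9.9999863e-01  1.6497028e-03  7.2228715e-02 -5.3491478e-04]
lever 3134 [ 0.4340193  -0.9009036  -0.04948056  0.12634967] mean [-0.04948056 -0.00040183  0.12634967] max z 0.15654082794449453 ang 1.2145496085771277
side3 origin [0.5315 0.2475] yaw -7.499999999999999
bar y [-0.01465552 -0.00828123  0.01019382] x [-0.00782173  0.10795332]
wing 148 ((75.58370971679688, -3.9508800506591797), (16.251750946044922, 53.00926208496094), 84.70728302001953) [0.10050227 0.10428053]
wing line [ 0.9999986  -0.00165808  0.0758596  -0.00458396]
lever 248 [ 0.4687731  -0.8833186  -0.04597545  0.1208929 ] mean [-0.04597545 -0.00550927  0.1208929 ] max z 0.15797391517717985 ang 1.242448814244891
scene3 origin [0.5315 0.2475] yaw -7.499999999999999
bar y [-0.01091064 -0.002799    0.01211146] x [-0.00774703  0.1084927 ]
wing 215 ((74.74420166015625, 1.2734251022338867), (15.929454803466797, 55.271968841552734), 88.85582733154297) [0.09969774 0.10274578]
wing line [ 9.9982560e-01  1.8674271e-02  7.6500066e-02 -9.9858455e-04]
lever 414 [ 0.43667546 -0.8996191  -0.04774041  0.12225546] mean [-0.04774042 -0.0004283   0.12225546] max z 0.15672493407788907 ang 1.218497838445697
```

View pics/wrist3.png

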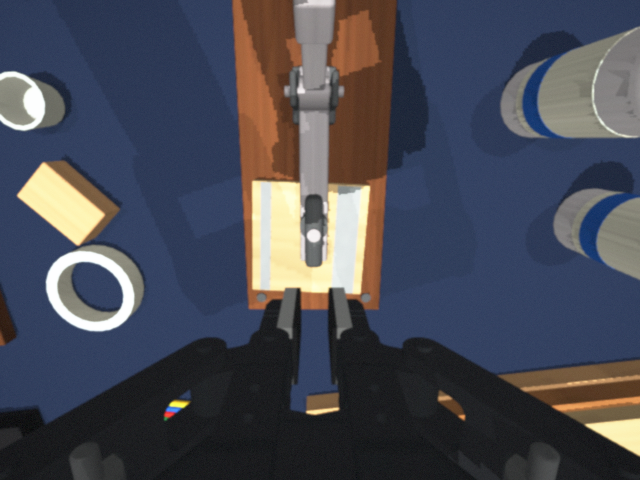

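The wings lie along the bar and the lever is still up at 1.22 rad. Next I place the closed fingers on the nut side of the lever.

Request:
servo_tool:
  steps:
    - {"tx":-3.2,"ty":0.4,"tz":0,"yaw":0,"claw":0}
    - {"tx":-3.2,"ty":0.4,"tz":0,"yaw":0,"claw":0}
    - {"tx":-3.2,"ty":0.4,"tz":0,"yaw":0,"claw":0}
    - {"tx":0,"ty":0,"tz":-4,"yaw":0,"claw":0}
    - {"tx":0,"ty":0,"tz":-3,"yaw":0,"claw":0}
    - {"tx":0,"ty":0,"tz":-1.9,"yaw":0,"claw":0}
    - {"tx":0,"ty":0,"tz":0,"yaw":0,"claw":0}
    - {"tx":-0.6,"ty":0.1,"tz":0,"yaw":0,"claw":0}
    - {"tx":-0.6,"ty":0.1,"tz":0,"yaw":0,"claw":0}
    - {"tx":0,"ty":0,"tz":0,"yaw":0,"claw":0}

```text
time_s: 6.7
position: [0.4955, 0.2527, 0.1534]
tool_rot: [[-0.992, 0.128, 0.001], [0.128, 0.992, 0.0], [-0.001, 0.001, -1.0]]
ft_force: [-0.4, 0.4, -0.5]
grip_width: 0.0
gripper_force: 0.0
```

```bash
python3 - <<'E'
from m import *
s=env.observe(); d=s['position'][:2]-[.5315,.2475]; print(s['time_s'],d@[.9914,-.1305],d@[.1305,.9914],s['position'],s['ft_force'])
snap('scene','scene4'); cv2.imwrite('pics/s4.png',cv2.resize(load('scene4')['im'][40:260,240:500,::-1],None,fx=2.5,fy=2.5))
E
```

```text
6.7 -0.03631586707453964 0.00042679249598487584 [0.4955487  0.25266284 0.15336579] [-0.38892669  0.42309083 -0.48622057]
```

View pics/s4.png

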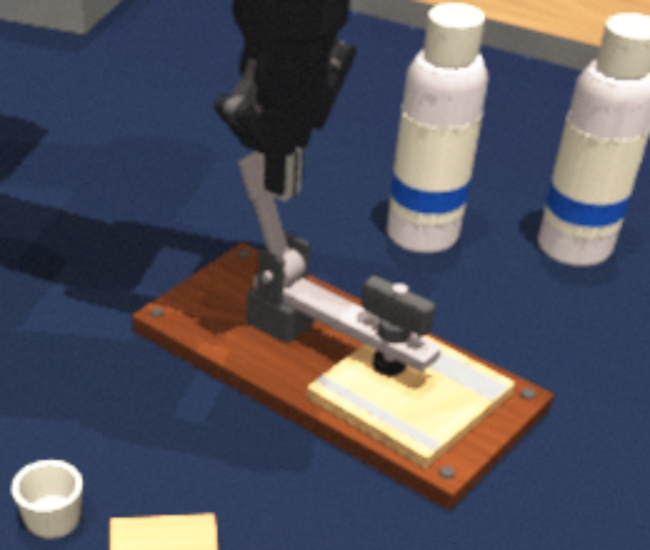

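The fingertips at (285,180) stand just on the nut side of the lever at (258,185), overlapping it. Now I push it over along its arc.

Request:
servo_tool:
  steps:
    - {"tx":-0.63,"ty":0.08,"tz":-0.2,"yaw":0,"claw":0}
    - {"tx":-0.63,"ty":0.08,"tz":-0.34,"yaw":0,"claw":0}
    - {"tx":-0.52,"ty":0.07,"tz":-0.33,"yaw":0,"claw":0}
    - {"tx":-0.5,"ty":0.07,"tz":-0.37,"yaw":0,"claw":0}
    - {"tx":-0.44,"ty":0.06,"tz":-0.43,"yaw":0,"claw":0}
    - {"tx":-0.42,"ty":0.05,"tz":-0.46,"yaw":0,"claw":0}
    - {"tx":-0.35,"ty":0.04,"tz":-0.5,"yaw":0,"claw":0}
    - {"tx":-0.31,"ty":0.04,"tz":-0.55,"yaw":0,"claw":0}
    - {"tx":-0.25,"ty":0.03,"tz":-0.57,"yaw":0,"claw":0}
    - {"tx":-0.2,"ty":0.03,"tz":-0.58,"yaw":0,"claw":0}

```text
time_s: 7.75
position: [0.4527, 0.2581, 0.1089]
tool_rot: [[-0.992, 0.129, -0.001], [0.129, 0.992, 0.0], [0.001, 0.0, -1.0]]
ft_force: [-0.4, 1.1, 4.5]
grip_width: -0.0002
gripper_force: 2.2
```

Contact is good, with 4.5 N upward. I finish the stroke in small steps.

Request:
servo_tool:
  steps:
    - {"tx":-0.12,"ty":0.02,"tz":-0.5,"yaw":0,"claw":0}
    - {"tx":-0.1,"ty":0.01,"tz":-0.5,"yaw":0,"claw":0}
    - {"tx":0,"ty":0,"tz":-0.2,"yaw":0,"claw":0}
    - {"tx":0,"ty":0,"tz":-0.1,"yaw":0,"claw":0}
    - {"tx":0,"ty":0,"tz":0,"yaw":0,"claw":0}

```text
time_s: 8.25
position: [0.4508, 0.2584, 0.0969]
tool_rot: [[-0.992, 0.129, -0.001], [0.129, 0.992, 0.0], [0.001, 0.0, -1.0]]
ft_force: [-6.0, 1.6, 14.7]
grip_width: 0.0001
gripper_force: 7.7
```

Request:
servo_tool:
  steps:
    - {"tx":0,"ty":0,"tz":-0.1,"yaw":0,"claw":0}
    - {"tx":0,"ty":0,"tz":0,"yaw":0,"claw":0}
    - {"tx":0,"ty":0,"tz":2,"yaw":0,"claw":0}
    - {"tx":0,"ty":0,"tz":4,"yaw":0,"claw":0}
    - {"tx":0,"ty":0,"tz":4,"yaw":0,"claw":0}
    - {"tx":0,"ty":0,"tz":4,"yaw":0,"claw":0}
    - {"tx":0,"ty":0,"tz":0,"yaw":0,"claw":0}
    - {"tx":0,"ty":0,"tz":0,"yaw":0,"claw":0}

```text
time_s: 9.05
position: [0.4514, 0.258, 0.2348]
tool_rot: [[-0.992, 0.129, 0.0], [0.129, 0.992, -0.0], [-0.0, -0.0, -1.0]]
ft_force: [0.5, -0.2, -0.6]
grip_width: -0.0003
gripper_force: 0.0
```

```bash
python3 - <<'E'
from m import *
s=env.observe(); print(s['time_s'],s['position'],s['ft_force'])
snap('scene','scene5'); snap('side','side5')
for n,b in [('scene',(285,95,470,240)),('side',(205,130,365,228))]:
    W,im=pts(n+'5'); L=(W[...,:2]-[.5315,.2475])
    x=L@[.9914,-.1305]; y=L@[.1305,.9914]; z=W[...,2]
    k=(x>-.118)&(x<-.06)&(abs(y)<.012)&(z>.05)&(z<.1); print('lever',k.sum(), np.polyfit(x[k],z[k],1), z[k].mean())
    k=(abs(x-.075)<.035)&(abs(y)<.035)&(z>.094)&(z<.108); print('wing',cv2.minAreaRect((np.c_[x[k],y[k]]*1000).astype(np.float32)))
    W0,_=pts(n+'0')
    for w in (W0,W):
        l=w[...,:2]-[.5315,.2475]; X=l@[.9914,-.1305]; Y=l@[.1305,.9914]; k=(abs(w[...,2]-.0305)<.004)&(abs(X-.09)<.09)&(abs(Y)<.07)
        print('panel',k.sum(),np.median(w[k][:,:2],axis=0))
cv2.imwrite('pics/s5.png',cv2.resize(load('scene5')['im'][40:260,240:500,::-1],None,fx=2.5,fy=2.5))
E
```

```text
9.05 [0.45136419 0.25799757 0.23478242] [ 0.51085553 -0.20340866 -0.55849422]
lever 201 [-0.02080717  0.07608894] 0.07794756756081113
wing ((74.99468994140625, 1.0112333297729492), (56.34618377685547, 15.518529891967773), 0.459592342376709)
panel 2010 [0.64102587 0.21717355]
panel 2000 [0.6407491 0.2170616]
lever 175 [-0.02922038  0.07621566] 0.07882682389382048
wing ((75.67231750488281, -2.8919715881347656), (14.009521484375, 53.46657943725586), 89.95401763916016)
panel 1102 [0.63415723 0.21028098]
panel 1113 [0.63334963 0.21066756]
```

View pics/s5.png

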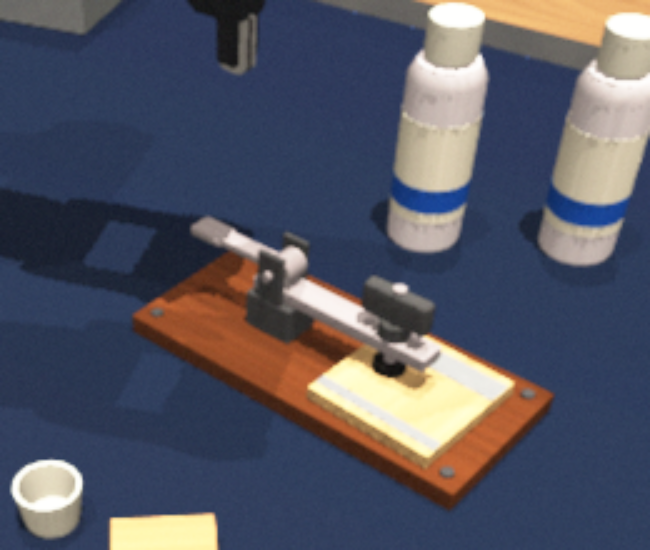

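The lever is closed flat (slope about 0.02 rad, handle at (212,230)). The wings lie along the bar at (398,305), the panel hasn't moved, and the gripper at (238,50) is clear.

```bash
python3 -c "
from rig import env
print(env.close_job())"
```

```text
the job is handed in; nothing more can be done
None
```

The job is handed in: the wing nut was turned along the bar with the lever still up, the cam lever was then closed flat, and the last pictures show the panel unmoved (within about 1 mm) and the gripper clear; the judge's verdict was not shown.

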